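# Tug-test the vial cassette's latch, then turn it upside down

## Robot

A 6-joint arm with a two-finger parallel gripper is mounted at the origin on a cart in front of the work surface, level with it; the furniture and walls round the work are solid. World frame = base frame: x ahead of the robot, y to its left, z up, the work surface at z = 0. Lengths are in m, angles in rad, forces in N, time in s.
With the tool pointing down it reaches from about 0.275 to 0.875 m from the base axis. Payload 12.5 kg.
Tool frame: the origin (TCP) lies midway between the tips of the shut fingers; the grasp point (between the pads) lies 19 mm behind it; z points along the fingers, x is the direction in which the jaws open and shut, and the axes are right-handed (so a half turn about z gives the same grasp; the last joint's range is limited). The gripper opens to 85 mm and grips with 20 to 120 N. Pads are 22 mm wide; open, the fingers measure 114 mm over their backs; the gripper's body (76 mm by 85 mm) begins 54 mm behind the grasp point. The pads swing forward as they close: fully open they stand 13 mm farther back than shut.
Start: joints at [-0.085, 0.351, 1.652, -0, 1.139, -0.085], TCP at [0.55, 0, 0.196] pointing down, gripper open.
Joint ranges: [-2.75, 2.75], [-0.79, 2.1], [0.01, 2.65], [-1.57, 4.71], [0.07, 3.14], [-2.87, 2.87]. Speed limits (rad/s): [2.22, 2.22, 2.79, 3.14, 3.14, 3.14].

## Interface

Orientations are given as a unit quaternion [w, x, y, z].
In Python, from station import ctrl, planner, sensors, get_image, finder gives the robot as it stands. Calls block until the motion is done:
- ctrl.move_ptp(position, orientation): joint-space move of the TCP to a pose.
- ctrl.move_linear(position, rotation=None, velocity=0.15, guard=None): straight line of the TCP; rotation=None keeps the orientation; velocity is the mean speed in m/s. With guard (N) it stops when the force on the tool has changed by that much, and returns True; else False.
- ctrl.move_j(angles): joint-space move.
- ctrl.gripper_to(opening): finger opening in m; the grip force is fixed at half the most; returns when the fingers have stopped.
- ctrl.wait(seconds).
- planner.solve_ik(position, orientation): joint angles nearest the present ones, or None.
- sensors.read_state(): the state.
- get_image(name): name is "scene" or "side" or "wrist"; returns a dict with "img" (384x512x3 uint8, blue, green, red), "z_map" (384x512 float32, m along the optical axis (not along the pixel's ray), 0 where there is no reading), "mtx" (3x3 intrinsics, pixels), "eye" and "attitude" of the camera in the world; the wrist camera has in their place "mount" (4x4, takes a point from camera to tool coordinates, whose origin is the TCP and whose axes are the tool frame's). Camera axes: x right, y up, looking along -z (the intrinsics and any distortion apply to the point x, -y, -z); pixel columns grow to the right and rows downward; lengths in m; the calibration is good to about 2 mm. A picture is of the moment at which its call begins: read the wrist's pose just before it.
A pose or a line that the arm cannot do raises ctrl.PlanningError and nothing moves.
- ctrl.sign_off(): hands the job in, once; it reports no verdict.
Trained networks look in the newest picture that a camera, given by its name, has taken for a name from the list of things; names that differ only in an ending like _2 or _b are one class to them, and where a whole thing is asked for, a point or a joint stands for the part that bears it (a point fixed in the world has none). Each returns a list of dicts, best first, with "conf" (0 to 1); they miss things now and then, are a little off and sometimes report something else, mostly with a low value. They report only what shows in the picture. A call takes as long as a camera call.
- finder.find_in(camera, name): "at" ([x, y, z] in m, in the coordinates of the camera as it stood for that picture, good to about 4 mm: the middle of the surface that is visible of it).
- finder.silhouettes(camera, name): "mask" (384x512 bool, what is visible of it).
- finder.spot_point(camera, name): "at" ([x, y, z] in m, in the coordinates of the camera as it stood for that picture, good to about 4 mm: a listed point, or the origin of a listed thing).
The state is a dict: "time": time; "joints": joint angles; "qd": joint speeds; "tau": joint torques, N m; "tool_pos": TCP position; "orientation": TCP orientation; "wrist_force": force on the tool from outside, world axes, zero at the start; "torque": the same for the moment, N m; "opening": finger opening in m.
Only numpy, scipy, OpenCV 4.12 (cv2) and the standard library are available. Lean on these libraries where they do the work, as an engineer would, in place of code of your own. Each camera call takes 0.05 s, during which the arm holds its last target.

## Task

The filled vials have to stand on their caps for the air-bubble check. First make sure the cassette is really latched in the turn-over cradle: with the cradle upright, tug its handle firmly straight up, well over its own weight, and hold the pull a moment; if it lifts, press it down hard until it is firm and tug again. Only when it holds, swing the cradle by its turn bar right over to the stop, let go with the cassette still latched in it upside down, and leave the other things on the bench where they are.

Things in the scene. Friction and masses are not known exactly. Their poses are not given: they have to be found in the camera images.
- stand: Grey turn-over stand, fixed on the bench: base plate 124 x 236 mm, a cheek 114 mm high at each end. Origin: centre of its underside, on the bench. Its x axis points away from the turn bar (to the far side), y along the turning axis towards the latch end, z up. The turning axis is parallel to y, 100 mm above the origin, at x = 0.
- cradle (a joint): Angle of the cradle, the open aluminium tray (82 mm wide, 176 mm long) that turns between the cheeks: 0 = upright against a stop (as it starts), 3.14 = upside down against the other stop. It grows as the turn bar goes up, over the top and down on the far side. Friction of about 0.25 N m: it stays where it is left.
- cradle_centre (a point): Middle of the cradle on the turning axis. Axes turn with the cradle; while it is upright they are those of the stand.
- turn_bar (a point): Middle of the turn bar, a dark U-shaped bar on the tray's long side facing the robot. Its black hand grip (15 mm thick, 56 mm long along y) spins freely. In the cradle's frame at x = -100 mm, y = 0, z = 0, so it is 100 mm above the bench at both ends of the half turn and 200 mm at the top; 48 mm free between grip and tray, so open the fingers only a little there.
- cassette_handle (a point): Middle of the cassette's handle, a steel bridge near the latch end: bar 11 mm thick, 54 mm long along the cradle's x, 32 mm above the deck; grip it along y (29 mm free each side). In the cradle's frame at about x 0, y 44, z 43 mm, latched or not (1 mm differs). Pulled up, it lifts freely with 2 to 8 N if not latched; latched, it rises under 2 mm; 15 N is a good tug.
- cassette: White vial cassette, 72 x 150 x 30 mm, six white-capped vials (22 mm above the deck) fixed in it, 0.35 to 0.6 kg in all; origin at the centre of its underside, axes as the cradle's while upright. A tongue on its heel end (-y) lies under a fixed steel lip of the cradle; the other end (+y) is held down only by the hidden hook, which grips a staple under the cassette.
- latch_box: Closed grey box, 36 x 58 x 49 mm, under the tray at the latch end (+y), origin at its bottom centre. The hook inside cannot be seen; it starts closed or open. Pushing the cassette's handle straight down closes it: spring plungers give way 6 to 8 mm with 5 to 20 N, then the cassette is firm on the tray (23 N is enough) and the hook has closed; let go, it springs back up.
- notebook: Dark notebook, 147 x 102 x 15 mm, lying at the left; bystander. Origin at the centre of its underside.
- petri_dish: Culture dish, 60 mm across, 15 mm high, left of the stand; bystander. Origin at the centre of its underside.
- spare_vial: Vial with a blue cap, 20 mm across, 48 mm high, standing left of the stand; bystander. Origin at the centre of its underside.

How it is judged:
By the outcome, as a careful person would: the job done as asked, in the order asked, and still so for the second after the job is handed in, with the robot touching nothing.
It also fails if it takes over 64 s, if anything falls off the work surface, if the arm or the gripper's body presses on something with over 40 N, if the wrist force passes 120 N, or if a joint passes its speed limit or range.

## Working session

There is one attempt and no reset: what is moved stays moved. The work goes in short steps, each a Python script; the robot and the scene stay as the last script left them, time stands still between calls to the robot, and variables do not carry over. Pictures are saved under pics/ and viewed, and the job is handed in when it is done.

```bash
ls; mkdir -p pics; cat > h.py <<'E'
import numpy as np, cv2
from scipy.spatial.transform import Rotation as R
from station import ctrl, planner, sensors, get_image, finder
def rot(q): return R.from_quat(q, scalar_first=True)
def att(a):
    a=np.array(a,float)
    return a if a.shape==(3,3) else rot(a).as_matrix()
def toworld(im,p): return att(im["attitude"])@np.array(p)+np.array(im["eye"])
E
python3 - <<'E'
from h import *
for c in ["scene","side"]:
    im=get_image(c); cv2.imwrite(f"pics/{c}0.png",im["img"]); print(c,im["eye"],im["attitude"],im["mtx"],im.keys())
    for n in ["stand","latch_box","cassette","cradle_centre","turn_bar","cassette_handle","notebook","petri_dish","spare_vial"]:
        for d in finder.spot_point(c,n)[:2]: print(n,round(d["conf"],2),toworld(im,d["at"]).round(4))
print(sensors.read_state())
im=get_image("wrist"); cv2.imwrite("pics/wrist0.png",im["img"])
E
```

```text
pics
scene [-0.00628508 -0.59594827  1.04180866] [ 0.87483359  0.36488937 -0.11827406 -0.29586008] [[467.84734495   0.         254.47416359]
 [  0.         467.84734495 184.19740363]
 [  0.           0.           1.        ]] dict_keys(['img', 'z_map', 'mtx', 'eye', 'attitude'])
stand 0.78 [ 0.5762 -0.098   0.0011]
stand 0.74 [ 0.5673 -0.0582  0.1455]
latch_box 0.39 [ 0.5639 -0.0459  0.0253]
latch_box 0.21 [ 0.6359  0.0964 -0.0036]
cassette 0.64 [ 0.5791 -0.1012  0.0785]
cassette 0.56 [ 0.5645 -0.0453  0.0248]
cradle_centre 0.57 [ 0.5754 -0.0988  0.1005]
turn_bar 0.88 [ 0.4863 -0.129   0.1012]
cassette_handle 0.75 [ 0.5655 -0.0588  0.1467]
cassette_handle 0.41 [ 0.5752 -0.0979  0.1013]
notebook 0.78 [ 0.4122  0.4009 -0.0008]
petri_dish 0.77 [ 0.5588  0.0941 -0.0012]
petri_dish 0.67 [ 0.5765 -0.1007  0.0976]
spare_vial 0.57 [ 0.6338  0.0968 -0.0012]
spare_vial 0.5 [ 0.4143  0.4007 -0.0012]
side [ 0.43219329 -0.57668495  0.72125756] [ 0.89958616  0.42951999 -0.04404763 -0.0657048 ] [[442.75882958   0.         259.3026747 ]
 [  0.         442.75882958 188.23793409]
 [  0.           0.  
[... 443 characters left out ...]
me': 1.0, 'joints': array([-8.46375854e-02,  3.50714340e-01,  1.65179503e+00, -2.10635578e-06,
        1.13910996e+00, -8.45498261e-02]), 'qd': array([ 5.20967262e-05,  7.15471268e-05, -1.82750875e-03, -6.39246371e-04,
        8.91550461e-04,  1.09122073e-03]), 'tau': array([ 1.97182570e-03, -5.06036031e+01, -2.91650891e+01,  4.94723793e-05,
        7.12253914e-04, -7.69073210e-06]), 'tool_pos': array([5.49984265e-01, 5.66296095e-06, 1.96483592e-01]), 'orientation': array([-1.73596810e-07,  9.99999999e-01, -4.34390292e-05, -1.33683629e-05]), 'wrist_force': array([-0.35584074,  0.31157362, -0.57213369]), 'torque': array([-0.02596998, -0.0306451 , -0.0326302 ]), 'opening': 0.08543131394718476}
```

View pics/scene0.png

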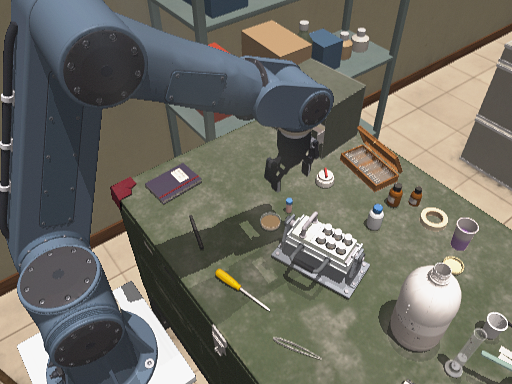

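View pics/side0.png

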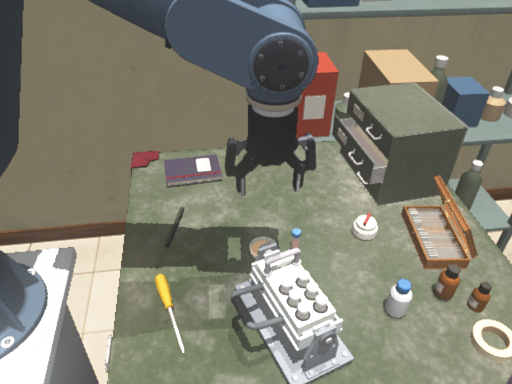

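View pics/wrist0.png

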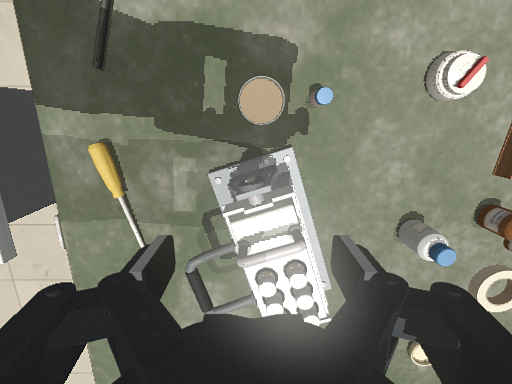

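The stand is at about (0.577, -0.099) and yawed roughly 17°. The notebook is far left, with the dish and blue-capped vial left of the stand. I'll measure it more closely with the wrist camera.

```bash
cat >> h.py <<'E'
def snap(c,name=None):
    s=sensors.read_state(); im=get_image(c)
    if c=="wrist":
        M=np.array(im["mount"]); Rt=rot(s["orientation"]).as_matrix()
        im["attitude"]=Rt@M[:3,:3]; im["eye"]=Rt@M[:3,3]+s["tool_pos"]
    if name: cv2.imwrite(f"pics/{name}.png",im["img"])
    return im
def cloud(im,mask=None):
    z=im["z_map"]; K=im["mtx"]; m=z>0
    if mask is not None: m&=mask
    v,u=np.nonzero(m); d=z[v,u]
    P=np.c_[(u-K[0,2])/K[0,0]*d,-(v-K[1,2])/K[1,1]*d,-d]
    return P@att(im["attitude"]).T+im["eye"]
E
python3 - <<'E'
from h import *
ctrl.move_ptp([0.52,-0.20,0.33],[0,1,0,0])
im=snap("wrist","wrist1")
for n in ["stand","cassette","cradle_centre","turn_bar","cassette_handle"]:
    for d in finder.spot_point("wrist",n)[:2]: print(n,round(d["conf"],2),toworld(im,d["at"]).round(4))
np.savez("w1.npz",P=cloud(im))
for c in ["scene","side","wrist"]:
    im=snap(c,c+"1b")
    for n in ["turn_bar","cassette_handle","cassette","stand"]:
        for d in finder.silhouettes(c,n)[:1]:
            P=cloud(im,d["mask"]); np.save(f"{c}_{n}.npy",P)
            print(c,n,round(d["conf"],2),len(P),np.median(P,0).round(4) if len(P) else "")
E
```

```text
cassette 0.62 [ 0.5775 -0.1036  0.0803]
turn_bar 0.88 [ 0.484  -0.1331  0.1008]
cassette_handle 0.92 [ 0.5652 -0.057   0.1392]
scene turn_bar 0.97 1164 [ 0.5389 -0.1271  0.0929]
scene cassette_handle 0.56 1714 [ 0.5694 -0.1105  0.11  ]
scene cassette 0.87 1607 [ 0.5697 -0.1107  0.1103]
side turn_bar 0.73 1867 [ 0.5434 -0.153   0.0957]
side cassette_handle 0.57 3596 [ 0.5789 -0.1207  0.1112]
side cassette 0.96 3705 [ 0.5791 -0.1202  0.111 ]
side stand 0.97 6179 [ 0.5598 -0.1685  0.0273]
wrist turn_bar 0.84 2906 [ 0.5378 -0.1182  0.0987]
wrist cassette_handle 0.83 6035 [ 0.577  -0.096   0.1114]
wrist cassette 0.62 6005 [ 0.5769 -0.0959  0.1113]
wrist stand 0.79 5331 [ 0.5394 -0.1058  0.0946]
```

View pics/wrist1.png

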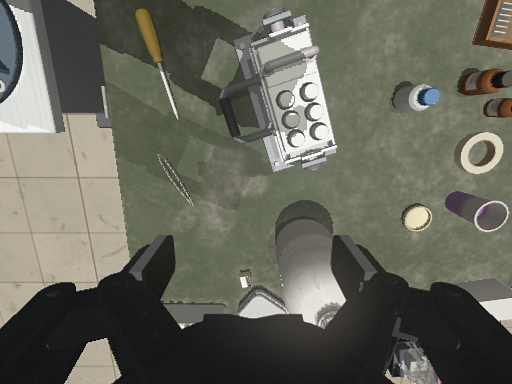

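```bash
python3 - <<'E'
import numpy as np, cv2
P=np.load("w1.npz")["P"]
def rect(Q,t): 
    print(t,len(Q),[np.round(a,4) for a in cv2.minAreaRect((Q[:,:2]*1000).astype(np.float32))], Q[:,2].min().round(4),Q[:,2].max().round(4), np.median(Q,0).round(4))
near=(abs(P[:,0]-.575)<.12)&(abs(P[:,1]+.1)<.16)
N=P[near]
print(np.histogram(N[:,2],bins=np.arange(-.01,.3,.01)))
for lo,hi in[(.138,.17),(.125,.137),(.105,.118)]:
    rect(N[(N[:,2]>lo)&(N[:,2]<hi)],(lo,hi))
for c in ["scene","side","wrist"]:
    T=np.load(f"{c}_turn_bar.npy")
    d=T[:,:2]-[.577,-.100]; r=d@[-.95,-.31]
    rect(T[(T[:,2]>.085)&(T[:,2]<.12)&(r>.09)&(r<.115)],c)
# white bottle
B=P[(P[:,0]>.45)&(P[:,0]<.75)&(P[:,1]<-.24)&(P[:,2]>.02)&(P[:,2]<.30)]
print(B.min(0),B.max(0)); 
E
```

```text
(array([12912,    25,  1741,     0,     0,     0,    50,    55,   367,
         244,  1300,  2253,  3861,   110,  1007,   535,     2,     0,
           0,     0,     0,     0,     0,     0,     0,     0,     0,
           0,     0,     0]), array([-0.01,  0.  ,  0.01,  0.02,  0.03,  0.04,  0.05,  0.06,  0.07,
        0.08,  0.09,  0.1 ,  0.11,  0.12,  0.13,  0.14,  0.15,  0.16,
        0.17,  0.18,  0.19,  0.2 ,  0.21,  0.22,  0.23,  0.24,  0.25,
        0.26,  0.27,  0.28,  0.29]))
(0.138, 0.17) 537 [array([566.3068, -59.8778]), array([69.9925, 10.9562]), np.float64(18.0477)] 0.1406 0.1503 [ 0.5659 -0.0603  0.1473]
(0.125, 0.137) 1063 [array([ 579.3655, -114.582 ]), array([ 65.6545, 109.5678]), np.float64(15.4469)] 0.125 0.1359 [ 0.5887 -0.1272  0.1322]
(0.105, 0.118) 5361 [array([ 546.7972, -110.6937]), array([143.3151, 225.1016]), np.float64(16.631)] 0.105 0.1179 [ 0.5719 -0.0896  0.1108]
scene 187 [array([ 483.2381, -132.0178]), array([16.845 , 81.0941]), np.float64(18.928)] 0.0927 0.1091 [ 0.4816 -0.1351  0.1029]
side 313 [array([ 485.9471, -133.7314]), array([13.8465, 79.4471]), np.float64(17.3769)] 0.098 0.1095 [ 0.4867 -0.14    0.1051]
wrist 527 [array([ 484.5092, -131.6582]), array([15.2655, 82.2651]), np.float64(18.057)] 0.0978 0.1092 [ 0.4845 -0.1296  0.1053]
[ 0.45129945 -0.55329171  0.0200016 ] [ 0.66848783 -0.32327353  0.24049522]
```

The fits agree: yaw is about 18°, and the centre is about (0.5797, -0.1014) from both the handle and the bar. The handle top is at 0.148, which matches. Next I'll grip the handle along the stand's y axis and do a gentle stepped tug.

```bash
cat >> h.py <<'E'
YAW=np.deg2rad(18.0); C=np.array([.5797,-.1014,.100])
RS=R.from_euler("z",YAW).as_matrix()
def S(p): return C+RS@np.array(p)   # cradle-centre frame (upright) -> world
def down(yaw): return (R.from_euler("z",yaw)*R.from_euler("x",np.pi)).as_quat(scalar_first=True)
def st(t=""):
    s=sensors.read_state(); print(t,"t%.1f"%s["time"],s["tool_pos"].round(4),"F",s["wrist_force"].round(1),"M",s["torque"].round(2),"op%.4f"%s["opening"]); return s
E
python3 - <<'E'
from h import *
print(np.array(get_image("wrist")["mount"]).round(3))
H=np.array([.5663,-.0600,.143])
for y in (-72,108): print(y,planner.solve_ik(H+[0,0,-.019],down(np.deg2rad(y))))
q=down(np.deg2rad(-72))
ctrl.move_ptp(H+[0,0,.09],q)
ctrl.gripper_to(.032)
g=ctrl.move_linear(H+[0,0,-.017],velocity=.08,guard=8); print("guard",g); st()
im=snap("side","side2")
E
```

```text
[[ 1.     0.    -0.    -0.001]
 [ 0.    -0.961 -0.277 -0.07 ]
 [-0.     0.277 -0.961 -0.177]
 [ 0.     0.     0.     1.   ]]
-72 [-1.87303038e-01  4.69066273e-01  1.66928252e+00 -4.44089210e-16
  1.00324386e+00  1.06933402e+00]
108 [-0.18730304  0.46906627  1.66928252  0.          1.00324386 -2.07225863]
guard False
 t6.5 [ 0.5666 -0.06    0.1265] F [ 0.8 -0.4  0.1] M [0.02 0.01 0.03] op0.0323
```

View pics/side2.png

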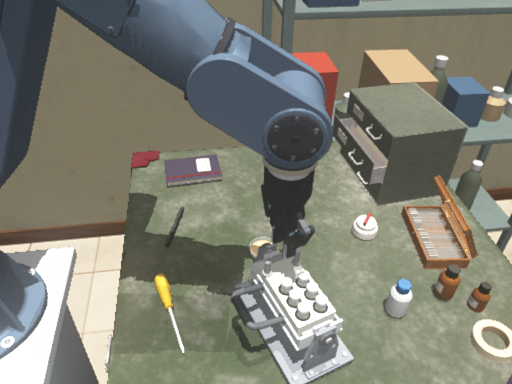

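The fingers straddle the handle at about (285,245), with no contact yet. Now I'll grip and tug.

```bash
python3 - <<'E'
from h import *
ctrl.gripper_to(.0); s0=st("gripped"); p0=s0["tool_pos"].copy(); f0=s0["wrist_force"][2]
tgt=p0.copy()
for k in range(1,9):
    tgt[2]=p0[2]+.001*k
    ctrl.move_linear(tgt,velocity=.02); s=st(k)
    if s["wrist_force"][2]-f0<-16: break
ctrl.wait(.3); st("held")
E
```

```text
gripped t7.0 [ 0.5663 -0.06    0.126 ] F [0.6 0.2 0.5] M [ 0.04 -0.01  0.02] op-0.0001
1 t7.2 [ 0.5664 -0.06    0.1272] F [-0.5 -0.6  0.2] M [ 0.02 -0.03 -0.03] op-0.0001
2 t7.5 [ 0.5664 -0.06    0.1281] F [ 0.  -0.6  0.3] M [0.03 0.   0.03] op-0.0000
3 t7.7 [ 0.5664 -0.06    0.1291] F [-0.5  0.2 -0.4] M [-0.02 -0.01 -0.01] op-0.0000
4 t8.0 [ 0.5664 -0.06    0.1301] F [-1.6  0.6 -0.6] M [-0.01 -0.01 -0.01] op0.0002
5 t8.2 [ 0.5663 -0.06    0.1311] F [ 0.6 -0.3 -1.2] M [-0.01 -0.08  0.03] op0.0000
6 t8.5 [ 0.5664 -0.06    0.1321] F [-0.4 -0.  -0.5] M [-0.01 -0.01  0.02] op-0.0004
7 t8.7 [ 0.5664 -0.06    0.1331] F [-0.4  0.7  0.5] M [-0.02  0.05 -0.01] op-0.0002
8 t9.0 [ 0.5664 -0.06    0.1341] F [-0.7  0.6 -0.2] M [ 0.02  0.02 -0.03] op-0.0002
held t9.3 [ 0.5663 -0.06    0.134 ] F [ 0.1  0.1 -0. ] M [-0.01 -0.06  0.03] op-0.0002
```

The opening is 0, so the fingers shut on nothing. I'll look before moving further.

```bash
python3 - <<'E'
from h import *
a=snap("side","side3"); b=snap("scene","scene3"); w=snap("wrist","wrist3")
for c,im in (("side",a),("scene",b),("wrist",w)):
    get_image(c)
    for d in finder.spot_point(c,"cassette_handle")[:2]: print(c,round(d["conf"],2),toworld(im,d["at"]).round(4))
def crop(im,x0,y0,w,h,f): return cv2.resize(im["img"][y0:y0+h,x0:x0+w],None,fx=f,fy=f,interpolation=cv2.INTER_CUBIC)
cv2.imwrite("pics/c3.png",np.hstack([crop(a,220,190,130,190,3),crop(b,260,130,130,190,3)])[:, :800])
E
```

```text
side 0.62 [ 0.5691 -0.0615  0.142 ]
scene 0.87 [ 0.5676 -0.0599  0.1454]
wrist 0.61 [ 0.5663 -0.0587  0.1404]
```

View pics/c3.png

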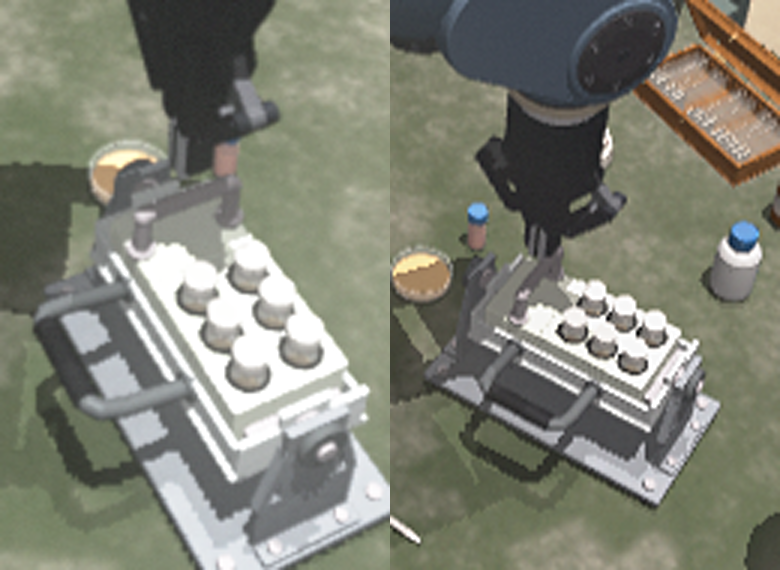

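View pics/wrist3.png

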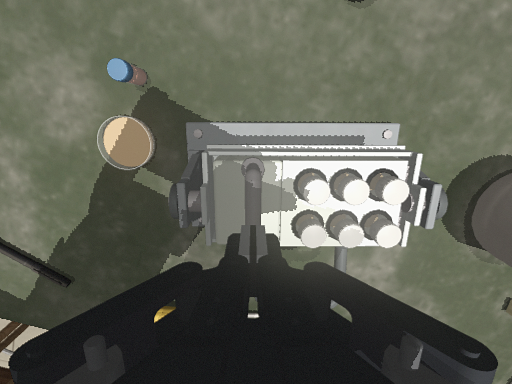

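```bash
python3 - <<'E'
from h import *
s=st()
for c in ("side","scene","wrist"):
    im=snap(c); A=att(im["attitude"]); K=im["mtx"]
    img=im["img"].copy()
    for p,col in ((s["tool_pos"],(0,0,255)),(s["tool_pos"]+[0,0,.019],(255,0,255)),(S([-.027,.044,.043]),(0,255,0)),(S([0,.044,.043]),(0,255,255)),(S([.027,.044,.043]),(0,255,0))):
        q=A.T@(p-np.array(im["eye"])); u=K[0,2]+K[0,0]*q[0]/-q[2]; v=K[1,2]-K[1,1]*q[1]/-q[2]
        zm=im["z_map"][int(round(v)),int(round(u))]
        print(c,np.round([u,v],1),"depth expected",round(-q[2],4),"map",round(float(zm),4)); 
        cv2.circle(img,(int(u),int(v)),2,col,-1)
    if c!="wrist":
        u,v=int(u),int(v); cr=cv2.resize(img[v-60:v+60,u-65:u+65],None,fx=3,fy=3,interpolation=cv2.INTER_NEAREST); cv2.imwrite(f"pics/p_{c}.png",cr)
a=cv2.imread("pics/p_side.png");b=cv2.imread("pics/p_scene.png"); cv2.imwrite("pics/p4.png",np.hstack([a,b]))
E
```

```text
t9.7 [ 0.5663 -0.06    0.134 ] F [-0.1  0.4  0.1] M [-0.01 -0.02  0.  ] op-0.0003
side [281.  258.8] depth expected 0.7828 map 0.7708
side [281.6 251.4] depth expected 0.7709 map 0.9845
side [267.5 260.3] depth expected 0.7676 map 0.7633
side [281.1 255.2] depth expected 0.7775 map 0.7712
side [294.4 250.3] depth expected 0.7873 map 0.7804
scene [309.9 222.3] depth expected 1.1874 map 1.1717
scene [310.5 217.4] depth expected 1.174 map 1.1868
scene [304.6 226.7] depth expected 1.1657 map 1.162
scene [310.  219.9] depth expected 1.1813 map 1.1756
scene [315.3 213.3] depth expected 1.1969 map 1.1541
wrist [252.8 215.8] depth expected 0.1896 map 0.1742
wrist [252.8 226.5] depth expected 0.1713 map 0.1459
wrist [252.2 256. ] depth expected 0.1885 map 0.1168
wrist [252.1 220.7] depth expected 0.181 map 0.1752
wrist [252.1 182.4] depth expected 0.1735 map 0.1679
```

View pics/p4.png

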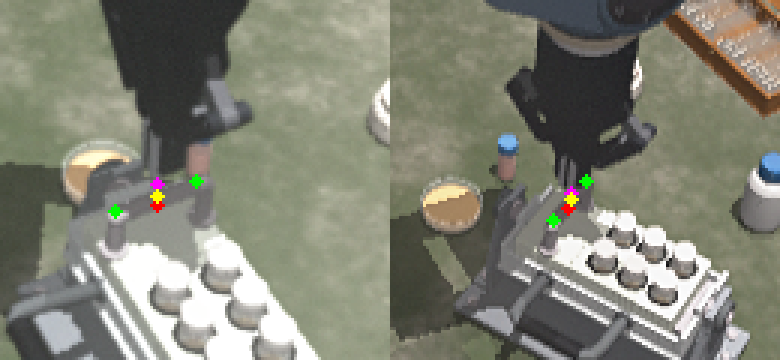

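```bash
python3 - <<'E'
from h import *
im=snap("wrist"); P=cloud(im); s=sensors.read_state()
T=(P-s["tool_pos"])@rot(s["orientation"]).as_matrix()
m=(abs(T[:,0])<.035)&(abs(T[:,1])<.03)&(T[:,2]<-.0)
Q=T[m]; print(np.histogram(Q[:,2],bins=np.arange(-.12,.001,.005)))
m=(im["z_map"][200:260:4,252]); print(m.round(3))
m=(im["z_map"][200:260:4,245]); print(m.round(3))
m=(im["z_map"][200:260:4,262]); print(m.round(3))
cv2.imwrite("pics/w5.png",cv2.resize(im["img"][140:340,150:350],None,fx=3,fy=3,interpolation=cv2.INTER_CUBIC))
E
```

```text
(array([2128, 1440, 1573, 1709, 1167, 2541, 1682, 1197,  415,  489,  167,
        272,  230,  223,  201,  148,   22,    0,    0,    0,   40,  675,
          5,    0]), array([-1.20000000e-01, -1.15000000e-01, -1.10000000e-01, -1.05000000e-01,
       -1.00000000e-01, -9.50000000e-02, -9.00000000e-02, -8.50000000e-02,
       -8.00000000e-02, -7.50000000e-02, -7.00000000e-02, -6.50000000e-02,
       -6.00000000e-02, -5.50000000e-02, -5.00000000e-02, -4.50000000e-02,
       -4.00000000e-02, -3.50000000e-02, -3.00000000e-02, -2.50000000e-02,
       -2.00000000e-02, -1.50000000e-02, -1.00000000e-02, -5.00000000e-03,
        1.11022302e-16]))
[0.172 0.171 0.173 0.174 0.174 0.175 0.175 0.145 0.14  0.136 0.132 0.127
 0.124 0.12  0.117]
[0.175 0.174 0.176 0.177 0.178 0.178 0.179 0.146 0.141 0.135 0.131 0.127
 0.123 0.12  0.118]
[0.212 0.212 0.212 0.213 0.215 0.216 0.217 0.146 0.14  0.134 0.131 0.128
 0.124 0.12  0.114]
```

View pics/w5.png

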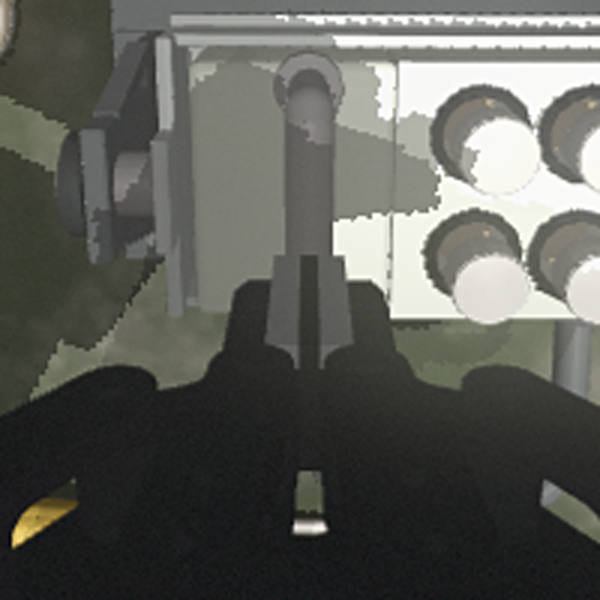

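Cameras show the handle where I expected it, but the fingertips sit well behind the reported TCP. I'll measure that offset from the fixed cameras' depth.

```bash
python3 - <<'E'
from h import *
s=sensors.read_state(); Rt=rot(s["orientation"]).as_matrix(); M=[]
for c in ("side","scene","wrist"):
    P=cloud(snap(c)); T=(P-s["tool_pos"])@Rt
    for lim in (.015,):
        Q=T[(abs(T[:,0])<.03)&(abs(T[:,1])<.02)&(T[:,2]<-.018)&(T[:,2]>-.1)]
        print(c,len(Q)); 
        for lo in np.arange(-.10,-.018,.006):
            q=Q[(Q[:,2]>=lo)&(Q[:,2]<lo+.006)]
            if len(q): print(round(lo,3),len(q),q.min(0).round(3),q.max(0).round(3))
E
```

```text
side 388
-0.1 37 [-0.029 -0.012 -0.1  ] [ 0.029  0.016 -0.094]
-0.094 55 [-0.03  -0.01  -0.094] [ 0.03   0.013 -0.088]
-0.088 80 [-0.03  -0.008 -0.088] [ 0.03   0.014 -0.082]
-0.082 30 [-0.023  0.008 -0.082] [ 0.028  0.013 -0.077]
-0.076 17 [-0.009  0.006 -0.075] [ 0.013  0.012 -0.07 ]
-0.07 19 [-0.003  0.005 -0.069] [ 0.016  0.011 -0.064]
-0.064 37 [-0.006 -0.007 -0.064] [ 0.017  0.011 -0.058]
-0.058 35 [-0.012 -0.006 -0.057] [ 0.016  0.011 -0.052]
-0.052 38 [-0.005 -0.006 -0.052] [ 0.016  0.011 -0.046]
-0.046 34 [-0.005 -0.007 -0.046] [ 0.015  0.011 -0.04 ]
-0.04 6 [ 0.004  0.004 -0.039] [ 0.009  0.01  -0.034]
scene 273
-0.1 22 [-0.028 -0.008 -0.1  ] [ 0.03   0.019 -0.094]
-0.094 47 [-0.03  -0.007 -0.093] [ 0.029  0.017 -0.088]
-0.088 55 [-0.03  -0.006 -0.088] [ 0.028  0.017 -0.082]
-0.082 38 [-0.025 -0.013 -0.082] [ 0.028  0.017 -0.076]
-0.076 12 [-0.024  0.006 -0.075] [ 0.009  0.017 -0.07 ]
-0.07 15 [-0.012  0.004 -0.07 ] [ 0.013  0.014 -0.064]
-0.064 17 [-0.014  0.    -0.064] [ 0.012  0.013 -0.058]
-0.058 22 [-0.014 -0.001 -0.058] [ 0.012  0.015 -0.052]
-0.052 21 [-0.013 -0.003 -0.052] [ 0.012  0.014 -0.046]
-0.046 17 [-0.013 -0.001 -0.046] [ 0.012  0.015 -0.04 ]
-0.04 7 [-0.003  0.007 -0.04 ] [ 0.006  0.015 -0.034]
wrist 7305
-0.1 791 [-0.03  -0.016 -0.1  ] [ 0.03   0.009 -0.094]
-0.094 2485 [-0.03  -0.013 -0.094] [ 0.03   0.01  -0.088]
-0.088 1441 [-0.03  -0.013 -0.088] [ 0.03   0.013 -0.082]
-0.082 794 [-0.03  -0.013 -0.082] [ 0.03   0.013 -0.076]
-0.076 539 [-0.017 -0.012 -0.076] [ 0.017  0.012 -0.07 ]
-0.07 213 [-0.014 -0.011 -0.07 ] [ 0.013 -0.006 -0.064]
-0.064 306 [-0.014 -0.011 -0.064] [ 0.013 -0.005 -0.058]
-0.058 270 [-0.014 -0.01  -0.058] [ 0.013 -0.005 -0.052]
-0.052 264 [-0.014 -0.011 -0.052] [ 0.013 -0.005 -0.046]
-0.046 182 [-0.013 -0.011 -0.046] [ 0.013 -0.005 -0.04 ]
-0.04 20 [-0.007 -0.01  -0.04 ] [ 0.006 -0.009 -0.038]
```

All three cameras agree: the real tips are 39 mm behind the reported TCP, so the grasp point is 58 mm behind it. I'll work with that corrected offset.

```bash
echo "GP=.058  # grasp point behind reported TCP (measured)" >> h.py
python3 - <<'E'
from h import *
H=np.array([.5663,-.0600,.143])
ctrl.move_linear([H[0],H[1],.155],velocity=.1)
ctrl.gripper_to(.032)
g=ctrl.move_linear(H+[0,0,-GP+.001],velocity=.08,guard=8); print("guard",g); st()
im=snap("side"); im2=snap("scene")
cv2.imwrite("pics/c6.png",np.hstack([cv2.resize(im["img"][190:320,210:340],None,fx=3,fy=3),cv2.resize(im2["img"][150:280,250:380],None,fx=3,fy=3)]))
if not g: ctrl.gripper_to(0); st("grip")
E
```

```text
guard False
 t11.8 [ 0.5667 -0.0601  0.0865] F [ 0.2 -0.5  0.8] M [0.01 0.04 0.02] op0.0319
grip t12.3 [ 0.5665 -0.0599  0.0863] F [-0.3  2.1  3.7] M [ 0.14  0.07 -0.01] op0.0089
```

View pics/c6.png

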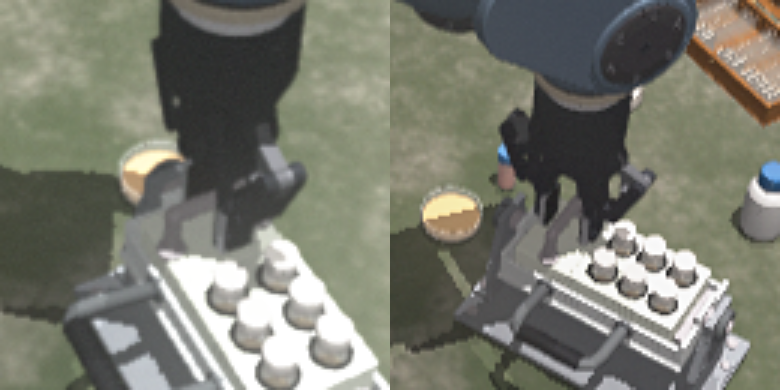

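Now it's holding the bar (opening 8.9 mm). Tug in steps.

```bash
python3 - <<'E'
from h import *
s0=st("gripped"); p0=s0["tool_pos"].copy(); f0=s0["wrist_force"][2]
tgt=p0.copy()
for k in range(1,8):
    tgt[2]=p0[2]+.001*k
    ctrl.move_linear(tgt,velocity=.015); s=st(k)
    if s["wrist_force"][2]-f0<-16: break
ctrl.wait(.3); st("held")
E
```

```text
gripped t12.3 [ 0.5665 -0.0599  0.0863] F [-0.3  2.1  3.7] M [ 0.14  0.07 -0.01] op0.0089
1 t12.5 [ 0.5663 -0.0599  0.0868] F [ 3.2 -0.6 -7.3] M [ 0.03 -0.33 -0.05] op0.0089
2 t12.8 [ 0.5658 -0.0598  0.0872] F [  5.1  -0.5 -20.9] M [-0.09 -0.75  0.01] op0.0093
held t13.1 [ 0.5658 -0.0599  0.0874] F [  4.8  -1.5 -25.5] M [-0.06 -0.8  -0.04] op0.0094
```

It holds: 25 N of pull with about 1 mm of rise. I'll hold a little longer, then relax and release.

```bash
python3 - <<'E'
from h import *
ctrl.wait(.7); s=st("held")
p=s["tool_pos"].copy(); p[:]=[.5665,-.0599,.0863]
ctrl.move_linear(p,velocity=.02); st("relaxed")
ctrl.gripper_to(.032); st("open")
ctrl.move_linear(p+[0,0,.10],velocity=.15)
w=snap("wrist","w7")
B=S([-.1,0,0]); print("bar",B)
cur=sensors.read_state()["joints"]
for y in (18,-162):
  for th in np.linspace(0,np.pi,5):
    p=S([-.1*np.cos(th),0,.1*np.sin(th)])+[0,0,-GP]
    j=planner.solve_ik(p,down(np.deg2rad(y))); print(y,round(th,2),None if j is None else j.round(2))
E
```

```text
held t13.8 [ 0.5658 -0.0599  0.0874] F [  4.5  -0.7 -25.3] M [-0.03 -0.81 -0.02] op0.0091
relaxed t14.0 [ 0.5666 -0.06    0.0868] F [  0.2  -1.3 -10.1] M [-0.12 -0.03 -0.05] op0.0089
open t14.4 [ 0.567 -0.06   0.087] F [ 0.6 -0.2  0.6] M [-0.03 -0.   -0.02] op0.0321
bar [ 0.48459435 -0.1323017   0.1       ]
18 0.0 [-0.36  0.49  1.9  -0.    0.76 -0.67]
18 0.79 [-0.32  0.42  1.79 -0.    0.94 -0.64]
18 1.57 [-0.25  0.48  1.6  -0.    1.06 -0.57]
18 2.36 [-0.19  0.62  1.44 -0.    1.08 -0.51]
18 3.14 [-0.17  0.75  1.4  -0.    0.99 -0.49]
-162 0.0 [-0.36  0.49  1.9   0.    0.76  2.47]
-162 0.79 [-0.32  0.42  1.79  0.    0.94  2.5 ]
-162 1.57 [-0.25  0.48  1.6   0.    1.06  2.58]
-162 2.36 [-0.19  0.62  1.44  0.    1.08  2.63]
-162 3.14 [-0.17  0.75  1.4   0.    0.99  2.65]
```

View pics/w7.png

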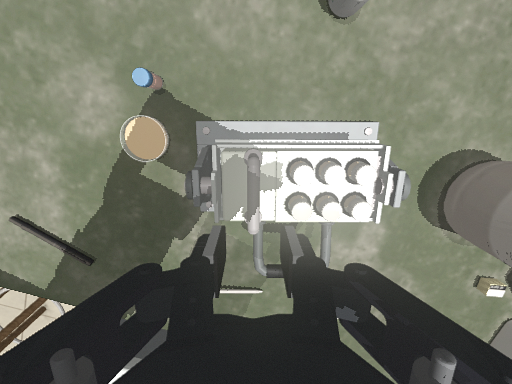

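The tug is done and passed. In this view the bar and its arms are free below the tray (bar at about (290,270)). Now grip the turn bar from above.

```bash
python3 - <<'E'
from h import *
B=S([-.1,0,0]); q=down(YAW)
ctrl.move_ptp(B+[0,0,.12-GP],q); 
g=ctrl.move_linear(B+[0,0,-GP],velocity=.1,guard=8); print(g); st("at")
if not g: ctrl.gripper_to(0); st("grip")
im=snap("side"); im2=snap("scene")
cv2.imwrite("pics/c8.png",np.hstack([cv2.resize(im["img"][190:350,190:350],None,fx=2.4,fy=2.4),cv2.resize(im2["img"][150:310,250:410],None,fx=2.4,fy=2.4)]))
E
```

```text
False
at t18.1 [ 0.485  -0.1324  0.0425] F [-0.1 -0.   0.4] M [ 0.03 -0.02 -0.02] op0.0321
grip t18.4 [ 0.4859 -0.1322  0.0427] F [ 4.8  4.6 -0.5] M [ 0.56 -0.73 -0.03] op0.0132
```

View pics/c8.png

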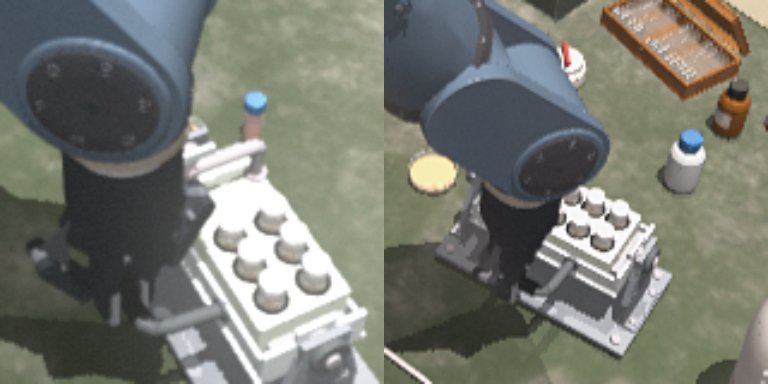

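```bash
cat > turn.py <<'E'
from h import *
import sys
a0,a1,step=map(float,sys.argv[1:4])
try: off=np.load("off.npy")
except Exception: off=np.array([.0012,0,0])
f0=np.zeros(3)
for a in np.arange(a0+step,a1+1e-6,step):
    th=np.deg2rad(a); r=RS@np.array([-np.cos(th),0,np.sin(th)]); t=RS@np.array([np.sin(th),0,np.cos(th)])
    p=C+RS@off+.1*r-[0,0,GP]
    ctrl.move_linear(p,velocity=.07)
    s=sensors.read_state(); F=s["wrist_force"]; Fr=F@r
    g=s["tool_pos"]+[0,0,GP]-C; l=RS.T@g
    print("%.0f t%.1f Fr%.1f Ft%.1f |F|%.1f op%.4f act_ang%.1f act_r%.4f"%(a,s["time"],Fr,F@t,np.linalg.norm(F),s["opening"],np.rad2deg(np.arctan2(l[2],-l[0])),np.hypot(l[0],l[2])),off.round(4))
    off=off+np.clip(.3*Fr/25e3,-.001,.001)*(RS.T@r)
    if np.linalg.norm(F)>45 or s["opening"]<.008: print("STOP"); break
np.save("off.npy",off)
E
python3 turn.py 0 50 10
```

```text
10 t18.9 Fr2.9 Ft-0.0 |F|3.8 op0.0132 act_ang10.3 act_r0.0989 [0.0012 0.     0.    ]
20 t19.3 Fr5.0 Ft0.4 |F|5.6 op0.0132 act_ang20.2 act_r0.0991 [ 0.0012 -0.      0.    ]
30 t19.7 Fr6.9 Ft-0.0 |F|7.7 op0.0131 act_ang30.2 act_r0.0993 [0.0011 0.     0.    ]
40 t20.1 Fr7.1 Ft-0.0 |F|7.6 op0.0134 act_ang40.4 act_r0.0995 [0.001  0.     0.0001]
50 t20.5 Fr8.5 Ft-0.5 |F|9.3 op0.0128 act_ang50.5 act_r0.0997 [0.001  0.     0.0001]
```

```bash
python3 - <<'E'
from h import *
im=snap("side"); im2=snap("scene")
cv2.imwrite("pics/c9.png",np.hstack([cv2.resize(im["img"][170:350,180:360],None,fx=2.1,fy=2.1),cv2.resize(im2["img"][150:330,240:420],None,fx=2.1,fy=2.1)]))
E
```

```text
(no output)
```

View pics/c9.png

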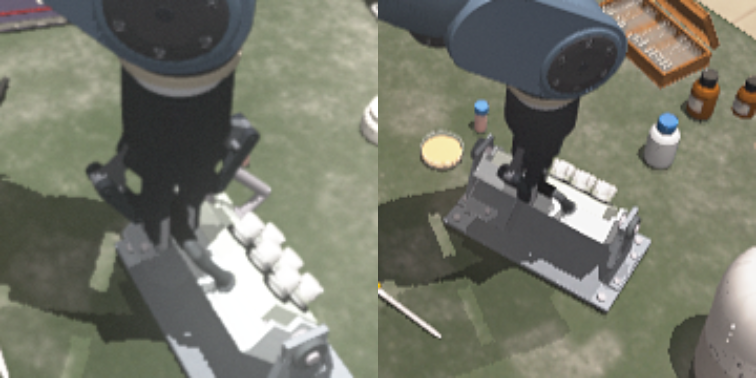

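The cradle is turning with the cassette in it, and forces are low, so I'll continue.

```bash
python3 turn.py 50 170 10
```

```text
60 t21.0 Fr8.9 Ft-0.3 |F|9.3 op0.0130 act_ang60.7 act_r0.0999 [0.0009 0.     0.0002]
70 t21.4 Fr6.5 Ft-0.1 |F|7.2 op0.0133 act_ang70.8 act_r0.1002 [0.0009 0.     0.0003]
80 t21.8 Fr5.1 Ft-0.6 |F|6.1 op0.0130 act_ang80.9 act_r0.1004 [0.0008 0.     0.0004]
90 t22.2 Fr5.2 Ft0.5 |F|7.3 op0.0131 act_ang90.8 act_r0.1007 [0.0008 0.     0.0004]
100 t22.6 Fr5.4 Ft0.4 |F|8.0 op0.0131 act_ang100.8 act_r0.1009 [0.0008 0.     0.0005]
110 t23.0 Fr2.8 Ft0.5 |F|6.8 op0.0131 act_ang110.7 act_r0.1011 [0.0008 0.     0.0006]
120 t23.4 Fr3.4 Ft1.1 |F|7.6 op0.0134 act_ang120.6 act_r0.1012 [0.0008 0.     0.0006]
130 t23.8 Fr3.4 Ft2.6 |F|7.2 op0.0129 act_ang130.5 act_r0.1014 [0.0009 0.     0.0006]
140 t24.2 Fr2.3 Ft1.9 |F|8.7 op0.0131 act_ang140.4 act_r0.1014 [0.0009 0.     0.0007]
150 t24.6 Fr2.6 Ft2.8 |F|8.9 op0.0135 act_ang150.3 act_r0.1014 [0.0009 0.     0.0007]
160 t25.0 Fr3.2 Ft3.2 |F|10.1 op0.0134 act_ang160.2 act_r0.1014 [0.0009 0.     0.0007]
170 t25.4 Fr3.8 Ft2.7 |F|8.9 op0.0131 act_ang170.1 act_r0.1013 [0.001  0.     0.0007]
```

```bash
python3 turn.py 170 178 4; python3 - <<'E'
from h import *
s=st(); p=s["tool_pos"].copy(); fz=s["wrist_force"][2]
for k in range(1,13):
    ctrl.move_linear(p-[0,0,.001*k],velocity=.02); s=st(k)
    if s["wrist_force"][2]-fz>12: break
im=snap("side"); im2=snap("scene")
cv2.imwrite("pics/c10.png",np.hstack([cv2.resize(im["img"][170:350,200:380],None,fx=2.1,fy=2.1),cv2.resize(im2["img"][150:330,240:420],None,fx=2.1,fy=2.1)]))
E
```

```text
174 t25.7 Fr2.9 Ft3.5 |F|10.4 op0.0133 act_ang174.1 act_r0.1013 [0.001  0.     0.0007]
178 t25.9 Fr3.4 Ft4.7 |F|10.3 op0.0132 act_ang178.1 act_r0.1012 [0.001  0.     0.0007]
 t25.9 [ 0.6763 -0.0711  0.0454] F [ 6.1 -7.  -4.6] M [-1.07 -0.87 -0.03] op0.0132
1 t26.2 [ 0.6762 -0.0711  0.0437] F [ 4.3 -3.4 -4.1] M [-0.48 -0.73 -0.01] op0.0132
2 t26.4 [ 0.6762 -0.0711  0.0432] F [ 4.  -3.2 -3.9] M [-0.47 -0.51 -0.06] op0.0133
3 t26.7 [ 0.6762 -0.0711  0.0427] F [ 0.6 -2.   2.9] M [-0.44 -0.11 -0.04] op0.0128
4 t26.9 [ 0.6763 -0.0711  0.0426] F [-4.3 -2.5 10.9] M [-0.33  0.52  0.01] op0.0132
```

View pics/c10.png

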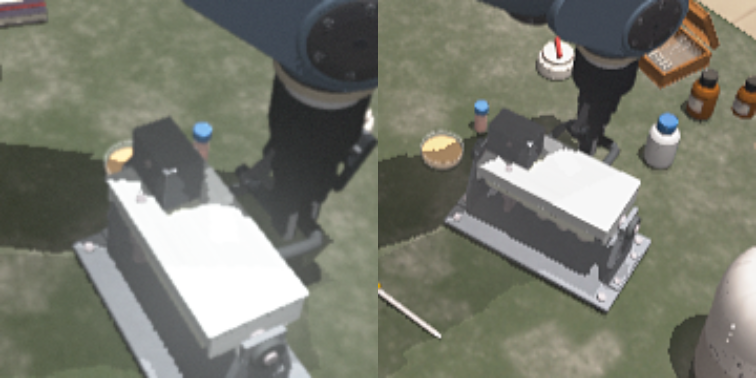

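It's firmly at the stop (bar height 0.1006 m, with about 15 N reaction), and the cassette is upside down in the cradle. Release and withdraw straight up.

```bash
python3 - <<'E'
from h import *
p=sensors.read_state()["tool_pos"].copy()
ctrl.gripper_to(.034); st("open")
g=ctrl.move_linear(p+[0,0,.02],velocity=.05,guard=6); st(("up",g))
if not g:
    ctrl.move_linear(p+[0,0,.16],velocity=.15); st()
    q=sensors.read_state()["tool_pos"]
    ctrl.move_ptp([.55,.02,.30],[0,1,0,0]); st()
    for c in("side","scene","wrist"):
        im=snap(c,c+"11")
        for n in ["turn_bar","cassette","latch_box","notebook","petri_dish","spare_vial"]:
            for d in finder.spot_point(c,n)[:1]: print(c,n,round(d["conf"],2),toworld(im,d["at"]).round(4))
        if c!="wrist":
            P=cloud(im); L=(P-C)@RS
            Q=L[(abs(L[:,0])<.045)&(abs(L[:,1])<.09)&(L[:,2]>0)&(L[:,2]<.1)]
            for y0,y1 in((-.08,-.04),(-.04,0),(0,.03)):
                m=Q[(Q[:,1]>y0)&(Q[:,1]<y1)&(abs(Q[:,0])<.03)]
                print(c,"tray underside z",(y0,y1),np.median(m[:,2]).round(4), "slope",np.polyfit(m[:,0],m[:,2],1)[0].round(3))
E
```

```text
open t27.4 [ 0.676  -0.0708  0.041 ] F [-0.1  0.   0.2] M [0.01 0.   0.02] op0.0340
('up', False) t27.9 [ 0.6763 -0.0712  0.0628] F [-0.9 -0.4 -0.2] M [-0.06 -0.02  0.  ] op0.0341
 t29.0 [ 0.6758 -0.071   0.2014] F [ 0.6 -0.2  0.1] M [0.1  0.04 0.02] op0.0337
 t29.8 [0.5503 0.0196 0.2991] F [ 0.8 -0.4 -0.6] M [-0.04 -0.08  0.05] op0.0336
side turn_bar 0.75 [ 0.6746 -0.072   0.0989]
side cassette 0.8 [ 0.5828 -0.1023  0.1151]
side latch_box 0.91 [ 0.5621 -0.0456  0.175 ]
side notebook 0.61 [0.4209 0.4016 0.0034]
side petri_dish 0.7 [0.561  0.0829 0.0025]
side spare_vial 0.51 [ 0.6319  0.091  -0.0015]
side tray underside z (-0.08, -0.04) 0.0285 slope 0.001
side tray underside z (-0.04, 0) 0.0284 slope -0.003
side tray underside z (0, 0.03) 0.0298 slope 0.01
scene turn_bar 0.74 [ 0.6754 -0.0663  0.1008]
scene cassette 0.49 [ 0.5766 -0.1025  0.1133]
scene latch_box 0.78 [ 0.5674 -0.0457  0.1732]
scene notebook 0.62 [ 4.141e-01  4.009e-01 -4.000e-04]
scene petri_dish 0.68 [ 0.5591  0.0935 -0.0017]
scene spare_vial 0.67 [ 0.6366  0.0947 -0.0044]
scene tray underside z (-0.08, -0.04) 0.0271 slope -0.003
scene tray underside z (-0.04, 0) 0.027 slope 0.001
scene tray underside z (0, 0.03) 0.0275 slope -0.049
wrist turn_bar 0.85 [ 0.6735 -0.0728  0.1017]
wrist latch_box 0.56 [ 0.5597 -0.0479  0.1727]
wrist petri_dish 0.96 [0.5552 0.088  0.0011]
wrist spare_vial 0.69 [ 0.6319  0.091  -0.0048]
```

View pics/side11.png

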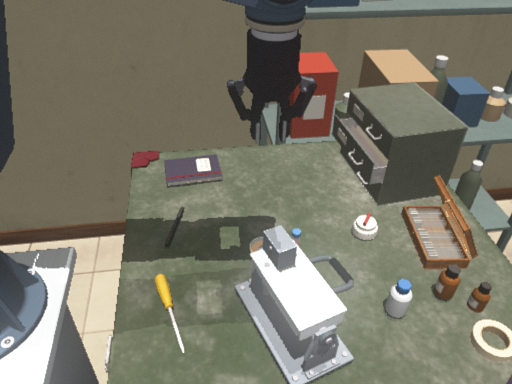

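View pics/scene11.png

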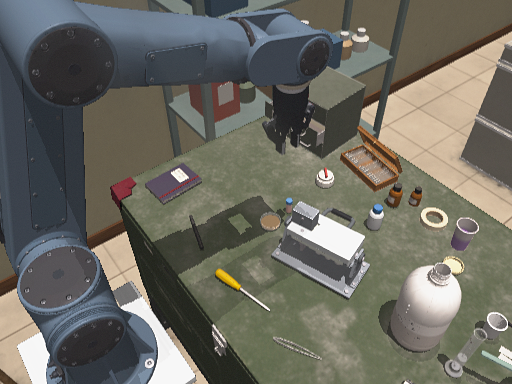

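The tray is level and upside down, the bar is at 0.10 m on the far side (side view (335,270)), nothing lies beneath it, and the bystanders haven't moved. Handing in.

```bash
python3 -c "
from h import *
ctrl.sign_off(); print('ok')"
```

```text
the job is handed in; nothing more can be done
ok
```

The cassette was already latched, so I turned the cradle right over to its stop and let go. I handed the job in at about 30 s of the 64 s allowed.

- **Tug:** with the cradle upright, the handle held a 25 N upward pull for about 1 s and rose only about 1 mm. It didn't need pressing down.
- **First attempt missed:** the first grip closed on air, because the real fingertips sit about 39 mm behind the reported tool point. All three cameras agreed on this. I corrected for it and gripped again, with nothing disturbed.
- **Turn:** the swing took about 10 N at most, plus roughly 15 N of reaction at the stop.
- **Last checks:**
    - The bar is at a height of about 0.10 m on the far side, and the underside of the tray is level to within about 1–2 mm, apart from one slope reading (-0.049) beside the latch box.
    - The cassette appears still seated, with nothing fallen beneath it. I judged this from the pictures and the cameras' position estimate and did not tug it again upside down.
    - The notebook, dish and spare vial are where they were, within the cameras' accuracy.
    - The gripper was clear of everything.

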